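Hang the scraper on the tool carousel

TASK

Turn the tool carousel anticlockwise (seen from above) by its upright knob, gently, until you feel it come up firmly against its hidden stop, which leaves the empty peg facing the robot. Then take the scraper out of the pine stand and hang it upright on the empty peg by the slot in its handle: over the peg's cap, pressed back against the spring washer, and down until the roof of the slot rests on the rod behind the cap; then let go. Force nothing (keep pushes well below 20 N), and leave everything else on the table where it is.

Things in the scene. Friction and masses are not known exactly. Their poses are not given: they have to be found in the camera images.
- stand: Fixed foot of the tool carousel: round plywood foot 170 mm across, 16 mm thick, with an upright pine post 38 mm across. Origin on the carousel's vertical axis, at the table top. Its x axis points away from the robot, parallel to the world's x.
- rotor: Turning top of the carousel: plywood disc 156 mm across, 18 mm thick, top 259 mm above the table. Origin on the stand's axis at the disc's underside; z up; own x points along the EMPTY peg. Four like steel pegs stick out level from the rim, 90 degrees apart, 250 mm above the table; the other three (own y, -x, -y) carry a brush, a driver and a narrow knife, fixed, reaching 150 mm below them.
- hub (a point): On the carousel's axis, 230 mm above the table. Friction of turning 0.05 N m (1 N at the knob). At the start the empty peg is 29 to 88 degrees short of pointing along -x (to the robot); anticlockwise from above brings it there. A stop hidden in the hub, set anywhere within 14 degrees of that direction, ends the turn: it can only be felt.
- buffer (a joint): How far the rubber buffer between the rotor and its stop is squeezed, rad: near 0 while the rotor turns freely (about 0.006 from friction), growing with the push against the stop, 12 N m per rad (4 N per mm at the knob). It says nothing of where the stop is until that is reached.
- knob (a point): Middle of the upright round pine knob for turning the rotor: 18 mm across, 36 mm high, standing on the disc (this point is 18 mm above the disc's top), 55 mm from the axis along the rotor's own +y. Clear all round above the disc. Axes as the rotor's.
- peg_head (a point): On the empty peg's centre line, at the inner flat face of its cap, 133 mm from the carousel's axis; axes as the rotor's (x outwards along the peg, z up). The peg is a rod 8 mm across; its cap is 16 mm across and reaches 8 mm outwards from this point, then a round nose 6 mm more.
- washer_face (a point): Centre of the outer face of the spring washer (26 mm across) on the empty peg, 14 mm inwards of peg_head when free. It can be pushed in 9 mm, with 2 N plus 1 N per mm, then is solid. The 16 mm thick handle goes behind the cap only with the washer pushed in over 2 mm, and stays pinched between washer and cap; that friction can hold it up before the slot's roof bears on the rod. Axes as the rotor's.
- scraper_eye (a point): Centre of the hanging slot through the scraper's handle: 20 mm wide (y), 24 mm high (z), open through the handle's 16 mm thickness (x); 10 mm of wood above it and on either side. Properly hung, the slot's roof rests on the rod, with this point 8 mm below the peg's centre line and 8 mm inwards of peg_head. Either face may go towards the carousel.
- scraper_grip (a point): Where to grip the scraper: on the handle's centre line, 7 mm below scraper_eye, fingers on the 40 mm wide sides. Loose, 100 to 190 g, upright in the pine stand, 159 mm tall: a wooden handle 40 mm wide (own y), 16 mm thick (own x), from 80 mm below to 29 mm above this point, over a steel blade 70 mm wide, 3 mm thick, 50 mm tall.
- pine_stand: Fixed pine stand, 240 mm long (own y), 75 mm wide (own x), top 70 mm above the table; origin under its centre on the table. The scraper's blade sits in a slot 7 x 76 mm at own y = -55 mm, its handle standing on the top; two screwdrivers, fixed, handles 24 mm across and 95 mm tall, stand at own y = +55 and +92 mm.
- level: Bystander, to be left alone: spirit level, 30 x 200 x 45 mm, lying on the table. Origin at its underside.
- tape_measure: Bystander, to be left alone: tape measure, 65 x 35 x 60 mm. Origin at its underside.
- screw_jar: Bystander, to be left alone: glass jar of screws, 66 mm across, 80 mm tall. Origin at its underside.
- hammer: Bystander, to be left alone: hammer lying on the table. Origin at its underside.
- offcut: Bystander, to be left alone: pine offcut, 90 x 60 x 28 mm. Origin at its underside.
- tape_roll: Bystander, to be left alone: cardboard ring, 90 mm across, 24 mm tall. Origin at its underside.
- spanner: Bystander, to be left alone: spanner lying on the table. Origin at its underside.

How it is judged:
By the outcome, as a careful person would: the job done as asked, in the order asked, and still so for the second after the job is handed in, with the robot touching nothing.
It also fails if it takes over 72 s, if anything falls off the work surface, if the arm or the gripper's body presses on something with over 40 N, if the wrist force passes 120 N, or if a joint passes its speed limit or range.

ROBOT

A 6-joint arm with a two-finger parallel gripper is mounted at the origin on the work surface. World frame = base frame: x ahead of the robot, y to its left, z up, the work surface at z = 0. Lengths are in m, angles in degrees, forces in N, time in s.
With the tool pointing down it reaches from about 0.4 to 0.825 m from the base axis. Payload 7 kg.
Tool frame: the origin (TCP) lies midway between the tips of the shut fingers; the grasp point (between the pads) lies ctrl.tcp_to_grasp behind it (ctrl.tcp_to_grasp is the distance from the TCP to the grasp point, in m); z points along the fingers, y is the line along which they close (so a half turn about z gives the same grasp; the last joint's range is limited). The gripper opens to 88 mm and grips with 3 to 60 N. Pads are 19 mm wide; open, the fingers measure 130 mm over their backs; the gripper's body (78 mm by 193 mm) begins 47 mm behind the grasp point.
Start: joints at [-54.998, 20.546, 0.682, 0, -70.136, -16.507], TCP at [0.214, -0.64, 0.227] pointing down, gripper open.
Joint ranges: [-176.03, 176.03], [-82.01, 121.73], [-58.28, 71.71], [-173.87, 95.51], [-174.79, -0.11], [-173.66, 173.66]. Speed limits (degrees/s): [136.94, 136.94, 172.46, 180, 180, 180].

INTERFACE

Orientations are given as [roll, pitch, yaw] about the fixed x, y, z axes, in that order (R = Rz(yaw) Ry(pitch) Rx(roll)).
In Python, from plant import ctrl, imaging, close_job gives the robot as it stands.
- The arm moves only by the shell command python3 -m crank 'ROWS'. ROWS is JSON, a list of rows, each a list of 3 entries, a list of its own where there are three numbers: the shift along the world's x, y, z in m, then the turn, a rotation vector about the world's x, y, z in degrees, then the opening, from -1 (shut) to 1 (fully open), so that 0 is half open. A call has 1 to 12 rows; each row shifts and turns the commanded pose from where the row before left it; what a row does not reach is not made up. A row lasts 1/10 s, in which the tool goes at most 50 mm and 8.59 degrees, less where a joint would pass 70% of its speed; a pose out of reach is approached as far as the arm can. A call is refused whole if a number of a shift passes 0.05 or a number of a turn 8.59, either way. A call with a gripper value outside its range is refused whole. The fingers move at their own pace and stop on an object; the grip force is fixed at half the most. Time passes only in rows, so rows that do not move let the fingers close. It gives the time, the measured TCP pose, the force, the opening and the grip force at its end, in the units of the state.
- ctrl.get_obs(): the state, without advancing time (a new reading comes with each control period).
- imaging.snapshot(name): name is "side" or "top"; returns (picture, depth): 480x640x3 uint8, blue, green, red; 480x640 float32, m along the optical axis (not along the pixel's ray), 0 where there is no reading.
- imaging.camera_model(name): a dict with "mtx" (3x3 intrinsics, pixels), "R" (3x3) and "t" (3): a world point X has camera coordinates R X + t. Camera axes: x right, y down, z forward; pixel columns grow to the right and rows downward; lengths in m; the calibration is good to about 2 mm. A picture is of the moment at which its call begins. camera_model takes no time and is no camera call.
- close_job(): hands the job in; it is judged then, once.
The state is a dict: "clock": time; "joint_pos": joint angles; "qvel": joint speeds; "tau": joint torques, N m; "tool_pos": TCP position; "orientation": TCP orientation; "force": force on the tool from outside, world axes, zero at the start; "moment": the same for the moment, N m; "opening": finger opening in m; "gripper_force": force on a finger pad.
Only numpy, scipy, OpenCV 4.12 (cv2) and the standard library are available. Lean on these libraries where they do the work, as an engineer would, in place of code of your own. Each camera call takes 0.05 s, during which the arm holds its last target. There are 200 camera calls.

## Working session

There is one attempt and no reset: what is moved stays moved. The work goes in short steps, Python scripts to look and compute and a shell command to move; the robot and the scene stay as the last step left them, time stands still between calls to the robot, and variables do not carry over. Pictures are saved under pics/ and viewed, at most 10 in all, crops included, and the job is handed in when it is done.

```bash
mkdir -p pics; ls; python3 - <<'E'
from plant import ctrl, imaging
import cv2,numpy as np
o=ctrl.get_obs();print(o);print(ctrl.tcp_to_grasp)
for n in("top","side"):
    p,d=imaging.snapshot(n);cv2.imwrite(f"pics/{n}0.png",p);np.save(f"{n}0.npy",d)
    m=imaging.camera_model(n);print(n,m)
E
```

```text
pics
{'clock': 0.0, 'joint_pos': array([-5.49987833e+01,  2.05899460e+01,  6.33722945e-01, -1.82620146e-02,
       -7.01366355e+01, -1.65064003e+01]), 'qvel': array([ 0.00757776,  0.01749944,  0.08804197, -0.02297592,  0.09022563,
        0.08494411]), 'tau': array([-9.45727516e-04, -5.82717741e+01,  2.93057048e+01,  6.99700758e+00,
        6.83663209e-03, -1.48757731e-04]), 'tool_pos': array([ 0.21392385, -0.63968648,  0.22564496]), 'orientation': array([ 1.79906090e+02, -9.92540924e-03, -1.61511394e+02]), 'force': array([ 0.10489905,  0.97410901, -0.22108289]), 'moment': array([-0.02438203, -0.04314482, -0.00021338]), 'gripper_force': 0.0, 'opening': 0.08741105697268442}
0.0188
top {'mtx': array([[550.51057809,   0.        , 320.18170934],
       [  0.        , 550.51057809, 240.60632415],
       [  0.        ,   0.        ,   1.        ]]), 'R': array([[ 3.29242494e-03, -9.99804996e-01, -1.94712386e-02],
       [-9.92964080e-01, -9.63818921e-04, -1.18412022e-01],
       [ 1.18370164e-01,  1.97241032e-02, -9.92773622e-01]]), 't': array([-0.02277404,  0.55978256,  1.45603412])}
side {'mtx': array([[492.3308895 ,   0.        , 320.26585518],
       [  0.        , 492.3308895 , 246.40936764],
       [  0.        ,   0.        ,   1.        ]]), 'R': array([[-0.9700709 , -0.24281724,  0.00149349],
       [-0.13519558,  0.53498577, -0.83397385],
       [ 0.20170424, -0.80921568, -0.55180195]]), 't': array([0.52704374, 0.25586815, 1.09734373])}
```

View pics/top0.png

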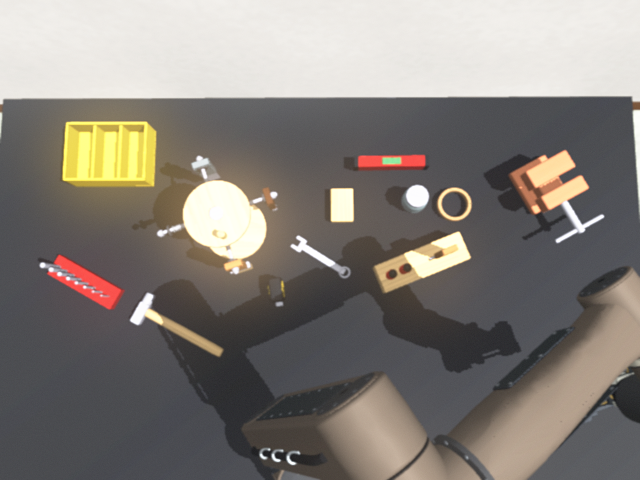

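View pics/side0.png

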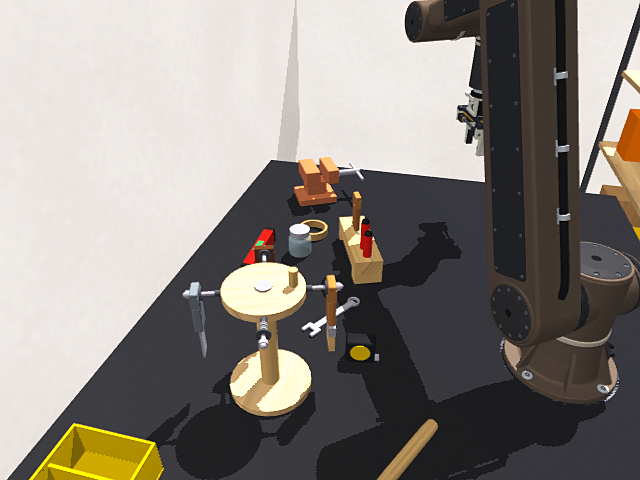

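The top view shows the carousel disc at about (217,215). The empty peg points left with its tip at about (162,234), and the knob is near (222,238). The pine stand is centred near (421,262), with the scraper handle near (447,252). The side view shows the knob at (293,277), the empty peg pointing at that camera at (264,330), and the scraper at (357,212).

```bash
cat > h.py <<'E'
import numpy as np,cv2
from plant import ctrl, imaging
def cloud(n,d):
    m=imaging.camera_model(n);K=m["mtx"];v,u=np.mgrid[0:480,0:640]
    c=np.stack([(u-K[0,2])/K[0,0]*d,(v-K[1,2])/K[1,1]*d,d],-1)
    return (c-m["t"])@m["R"]
def ray(n,u,v,z):
    m=imaging.camera_model(n);r=m["R"].T@np.linalg.solve(m["mtx"],[u,v,1.]);c=-m["R"].T@m["t"]
    return c+r*(z-c[2])/r[2]
def proj(n,X):
    m=imaging.camera_model(n);p=m["mtx"]@(m["R"]@np.asarray(X,float)+m["t"]);return p[:2]/p[2]
E
python3 - <<'E'
from h import *
for n in("top","side"):
    d=np.load(n+"0.npy");P=cloud(n,d);x,y,z=P[...,0],P[...,1],P[...,2]
    ok=d>0
    t=ok&(x>.4)&(x<.95)&(abs(y)<.6)&(z<.02)&(z>-.03);print(n,"table z",np.median(z[t]),z[t].std())
    k=(ok&(abs(z-.259)<.008)&(x>.4)&(x<.9)).astype(np.uint8)
    c,l,s,_=cv2.connectedComponentsWithStats(k);i=1+s[1:,4].argmax();q=l==i
    print("disc z",np.median(z[q]),q.sum(),"centre",cv2.minEnclosingCircle(P[q][:,:2].astype(np.float32)),P[q].mean(0))
    c0=P[q][:,:2].mean(0);r=np.hypot(x-c0[0],y-c0[1])
    kn=ok&(z>.27)&(z<.30)&(r<.09);print("knob",kn.sum(),P[kn].mean(0),np.ptp(P[kn],0))
    kt=ok&(z>.289)&(z<.30)&(r<.09);print("knobtop",kt.sum(),P[kt].mean(0))
    a=ok&(r>.085)&(r<.17)&(z>.236)&(z<.266)
    ang=np.degrees(np.arctan2(y-c0[1],x-c0[0]))
    for lo in range(-180,180,10):
        b=a&(ang>=lo)&(ang<lo+10)
        if b.sum()>4: print(lo,b.sum(),P[b].mean(0).round(4),r[b].max().round(3),z[b].max().round(3))
    # stand
    st=ok&(abs(z-.07)<.008)&(x>.4)&(x<.8)&(y<-.02)&(y>-.5)
    print("stand",cv2.minAreaRect(P[st][:,:2].astype(np.float32)),st.sum())
    ha=ok&(z>.15)&(z<.195)&(x>.4)&(x<.8)&(y<-.1)&(y>-.5);print("handle",ha.sum(),P[ha].mean(0),P[ha].max(0),cv2.minAreaRect(P[ha][:,:2].astype(np.float32)))
    hs=ok&(z>.085)&(z<.17)&(x>.4)&(x<.8)&(y<-.02)&(y>-.3);print("sd",hs.sum(),P[hs].mean(0))
E
```

```text
top table z 0.0005287259957267709 0.004155596127799802
disc z 0.25945665927317274 4190 centre ((0.5972236394882202, 0.21463830769062042), 0.14552022516727448) [0.59707079 0.2115298  0.25941026]
knob 67 [0.54380866 0.19437263 0.29126322] [0.0168303  0.0173901  0.02548583]
knobtop 52 [0.54459725 0.19548903 0.29473633]
-180 5 [0.4722 0.1908 0.2619] 0.134 0.264
-170 138 [0.4822 0.1784 0.2583] 0.146 0.266
-160 70 [0.4827 0.1616 0.2576] 0.143 0.266
-90 7 [0.6174 0.0939 0.2483] 0.123 0.26
-80 122 [0.63   0.0965 0.2579] 0.144 0.266
-70 67 [0.6445 0.1018 0.2599] 0.141 0.266
10 108 [0.7113 0.2444 0.2566] 0.145 0.266
20 110 [0.7058 0.2597 0.2582] 0.146 0.266
100 96 [0.5614 0.3226 0.2557] 0.148 0.265
110 68 [0.5547 0.3183 0.2539] 0.147 0.264
stand ((0.5720609426498413, -0.2607974410057068), (0.22909361124038696, 0.2415561079978943), 22.242944717407227) 2343
handle 196 [ 0.50504165 -0.29925632  0.17046827] [ 0.53449741 -0.20094234  0.18974996] ((0.4975801110267639, -0.2778526246547699), (0.022105785086750984, 0.17071689665317535), 23.756155014038086)
sd 209 [ 0.48740965 -0.22406006  0.13695271]
s
[... 443 characters left out ...]
.265
-90 20 [0.614  0.1077 0.2528] 0.138 0.265
-80 185 [0.6279 0.1058 0.2562] 0.148 0.266
-70 117 [0.6464 0.1096 0.2545] 0.141 0.266
0 29 [0.7169 0.2416 0.262 ] 0.132 0.266
10 211 [0.707  0.2562 0.2569] 0.143 0.266
20 150 [0.7081 0.273  0.2519] 0.131 0.266
100 125 [0.5617 0.3328 0.2548] 0.136 0.266
110 162 [0.5523 0.3298 0.2546] 0.138 0.264
stand ((0.572084903717041, -0.2582634389400482), (0.23030991852283478, 0.2475501149892807), 22.96611213684082) 981
handle 169 [ 0.50715511 -0.29841629  0.16512872] [ 0.5357399  -0.19992667  0.18259717] ((0.49708566069602966, -0.27772819995880127), (0.021365420892834663, 0.16709843277931213), 21.192380905151367)
sd 357 [ 0.47342722 -0.2112746   0.12620228]
```

```bash
python3 - <<'E'
from h import *
for n in("top","side"):
    d=np.load(n+"0.npy");P=cloud(n,d);x,y,z=P[...,0],P[...,1],P[...,2];ok=d>0
    c=np.array([.597,.2165])
    for _ in range(5):
        q=(ok&(abs(z-.259)<.005)&(np.hypot(x-c[0],y-c[1])<.084))
        h=cv2.convexHull(P[q][:,:2].astype(np.float32)); e=cv2.fitEllipse(h); c=np.array(e[0])
    print(n,"disc",e)
    r=np.hypot(x-c[0],y-c[1])
    kt=ok&(z>.285)&(z<.302)&(r<.075);k=(P[kt].max(0)+P[kt].min(0))/2
    print("knob",k,np.hypot(*(k[:2]-c)),np.degrees(np.arctan2(*(k[:2]-c)[::-1])))
    a=np.arctan2(y-c[1],x-c[0]);
    for t in (-162,-75,19,108):
        w=np.abs((np.degrees(a)-t+180)%360-180)<15
        for lo,hi in((.082,.108),(.125,.15)):
            b=ok&w&(r>lo)&(r<hi)&(abs(z-.25)<.012)
            if b.sum()>3: m=P[b].mean(0); print(t,lo,b.sum(),m.round(4),np.degrees(np.arctan2(m[1]-c[1],m[0]-c[0])).round(2), np.ptp(P[b],0).round(4),r[b].max().round(4))
    for zz in(.172,.165,.155):
        ha=ok&(z>zz)&(z<.195)&(x>.4)&(x<.65)&(y<-.24)&(y>-.4)
        print("handle",zz,ha.sum(),P[ha].mean(0),cv2.minAreaRect(P[ha][:,:2].astype(np.float32)))
    st=ok&(abs(z-.07)<.005)&(x>.42)&(x<.62)&(y<-.09)&(y>-.4)
    c2,l,s,_=cv2.connectedComponentsWithStats(st.astype(np.uint8));st=l==1+s[1:,4].argmax()
    print("stand",cv2.minAreaRect(P[st][:,:2].astype(np.float32)),st.sum())
    for Y in(-.11,-.2):pass
    hs=ok&(z>.10)&(z<.172)&(x>.4)&(x<.65)&(y<-.1)&(y>-.25);print("sd",hs.sum(),P[hs].mean(0))
# fine colour crops
for n,(x0,y0,w,h) in {"top":(355,215,130,90),"side":(310,160,120,130)}.items():
    p=cv2.imread(f"pics/{n}0.png");cv2.imwrite(f"pics/{n}c.png",cv2.resize(p[y0:y0+h,x0:x0+w],None,fx=4,fy=4))
a=cv2.imread("pics/topc.png");b=cv2.imread("pics/sidec.png");H=520
im=np.zeros((H,1000,3),np.uint8);im[:360,:520]=a;im[:520,520:1000]=b;cv2.imwrite("pics/crop.png",cv2.resize(im,(800,416)))
E
```

```text
top disc ((0.5965069532394409, 0.21361686289310455), (0.1591474711894989, 0.1598428636789322), 105.69031524658203)
knob [0.54475176 0.19575159 0.29244765] 0.054751877965206135 -160.9559376781805
-162 0.082 46 [0.5084 0.1829 0.2538] -160.77 [0.0251 0.0153 0.0108] 0.1077
-162 0.125 68 [0.4696 0.168  0.2547] -160.22 [0.0278 0.0384 0.0231] 0.1458
-75 0.082 44 [0.6272 0.125  0.2533] -70.9 [0.0147 0.0255 0.0109] 0.1078
-75 0.125 56 [0.6374 0.0856 0.2552] -72.29 [0.0401 0.0246 0.0216] 0.146
19 0.082 42 [0.6853 0.2444 0.2538] 19.14 [0.0247 0.0155 0.0108] 0.1071
19 0.125 40 [0.7245 0.2561 0.2569] 18.37 [0.0245 0.0375 0.0236] 0.1456
108 0.082 65 [0.5646 0.3034 0.2541] 109.56 [0.0188 0.0251 0.0186] 0.1076
108 0.125 46 [0.5514 0.3419 0.2551] 109.37 [0.0149 0.0192 0.0221] 0.1462
handle 0.172 109 [ 0.52146782 -0.33908244  0.17887044] ((0.521477222442627, -0.3388093113899231), (0.015755878761410713, 0.03980035334825516), 21.837209701538086)
handle 0.165 117 [ 0.52012694 -0.33582022  0.17814485] ((0.5050759315490723, -0.29788023233413696), (0.015755878761410713, 0.12798632681369781), 21.837209701538
[... 1066 characters left out ...]
0.2543] 109.52 [0.0171 0.0206 0.0162] 0.1471
handle 0.172 51 [ 0.52120156 -0.33277756  0.17816504] ((0.5220575928688049, -0.33552736043930054), (0.016569312661886215, 0.04137122631072998), 26.394224166870117)
handle 0.165 69 [ 0.52048351 -0.33115865  0.17564818] ((0.5220575928688049, -0.33552736043930054), (0.016569312661886215, 0.04137122631072998), 26.394224166870117)
handle 0.155 104 [ 0.51835706 -0.32622253  0.17046521] ((0.5025720000267029, -0.29670971632003784), (0.017233965918421745, 0.12843890488147736), 26.159011840820312)
stand ((0.5009518265724182, -0.28847986459732056), (0.07604406774044037, 0.24693156778812408), 22.45167350769043) 818
sd 289 [ 0.47244787 -0.21211149  0.1342167 ]
```

View pics/crop.png

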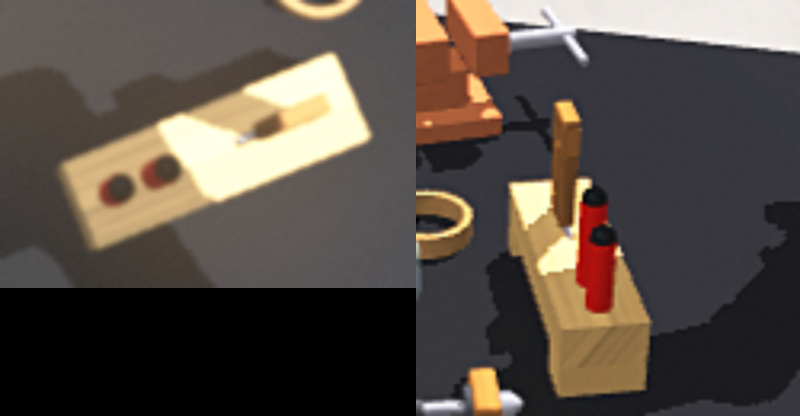

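The crop shows the scraper at about (290,110) in the left panel, tilted like the stand, and the two red screwdrivers. Everything measured fits the given sizes:

| Item | Position or angle |
|---|---|
| Carousel axis | (0.597, 0.215) |
| Empty peg direction | about 109° |
| Knob | (0.545, 0.197), top at z 0.295 |
| Scraper | (0.5215, -0.338), yaw 22.2° |

I'll move above the knob first.

```bash
python3 -m crank '[[[0,0,0.045],[0,0,0],-0.2],[[0,0,0.045],[0,0,0],-0.2],[[0,0,0.045],[0,0,0],-0.2],[[0.018,0.045,0],[0,0,0],-0.2],[[0.018,0.045,0],[0,0,0],-0.2],[[0.018,0.045,0],[0,0,0],-0.2],[[0.018,0.045,0],[0,0,0],-0.2],[[0.018,0.045,0],[0,0,0],-0.2],[[0.018,0.045,0],[0,0,0],-0.2],[[0.018,0.045,0],[0,0,0],-0.2],[[0.018,0.045,0],[0,0,0],-0.2],[[0.018,0.045,0],[0,0,0],-0.2]]'
python3 -m crank '[[[0.017,0.043,0],[0,0,0],-0.2],[[0.017,0.043,0],[0,0,0],-0.2],[[0.017,0.043,0],[0,0,0],-0.2],[[0.017,0.043,0],[0,0,0],-0.2],[[0.017,0.043,0],[0,0,0],-0.2],[[0.017,0.043,0],[0,0,0],-0.2],[[0.017,0.043,0],[0,0,0],-0.2],[[0.017,0.043,0],[0,0,0],-0.2],[[0.017,0.043,0],[0,0,0],-0.2],[[0.017,0.043,0],[0,0,0],-0.2],[[0,0,0],[0,0,0],-0.2],[[0,0,0],[0,0,0],-0.2]]'
```

```text
clock: 1.3
tool_pos: [0.3761, -0.2332, 0.3615]
orientation: [180.0, 0.0, -161.5]
force: [1.4, -0.8, 0.5]
opening: 0.0348
gripper_force: 0.0
clock: 2.5
tool_pos: [0.546, 0.1959, 0.3602]
orientation: [-180.0, -0.1, -161.4]
force: [-0.4, 0.2, -0.6]
opening: 0.0351
gripper_force: 0.0
```

```bash
python3 -m crank '[[[0,0,-0.025],[0,0,0],-0.2],[[0,0,-0.025],[0,0,0],-0.2],[[0,0,-0.025],[0,0,0],-0.2],[[0,0,-0.015],[0,0,0],-0.2],[[0,0,0],[0,0,0],-0.2],[[0,0,0],[0,0,0],-0.2]]'
python3 - <<'E'
import numpy as np
for s in (np.arange(199,256,8),np.arange(255,297,2)):
    p=np.c_[np.cos(np.radians(s)),np.sin(np.radians(s))]*.055+[.597,.215];print(np.c_[s[1:],np.diff(p,axis=0).round(4)].tolist())
E
```

```text
clock: 3.1
tool_pos: [0.5462, 0.1941, 0.2725]
orientation: [-180.0, 0.0, -161.5]
force: [-0.4, -0.5, 0.6]
opening: 0.0351
gripper_force: 0.0
[[207.0, 0.003, -0.0071], [215.0, 0.004, -0.0066], [223.0, 0.0048, -0.006], [231.0, 0.0056, -0.0052], [239.0, 0.0063, -0.0044], [247.0, 0.0068, -0.0035], [255.0, 0.0073, -0.0025]]
[[257.0, 0.0019, -0.0005], [259.0, 0.0019, -0.0004], [261.0, 0.0019, -0.0003], [263.0, 0.0019, -0.0003], [265.0, 0.0019, -0.0002], [267.0, 0.0019, -0.0001], [269.0, 0.0019, -0.0001], [271.0, 0.0019, 0.0], [273.0, 0.0019, 0.0001], [275.0, 0.0019, 0.0001], [277.0, 0.0019, 0.0002], [279.0, 0.0019, 0.0003], [281.0, 0.0019, 0.0003], [283.0, 0.0019, 0.0004], [285.0, 0.0019, 0.0005], [287.0, 0.0018, 0.0005], [289.0, 0.0018, 0.0006], [291.0, 0.0018, 0.0007], [293.0, 0.0018, 0.0007], [295.0, 0.0018, 0.0008]]
```

```bash
python3 -m crank '[[[0.0015,-0.0035,0],[0,0,4],-0.2],[[0.0015,-0.0035,0],[0,0,4],-0.2],[[0.002,-0.0033,0],[0,0,4],-0.2],[[0.002,-0.0033,0],[0,0,4],-0.2],[[0.0024,-0.003,0],[0,0,4],-0.2],[[0.0024,-0.003,0],[0,0,4],-0.2],[[0.0028,-0.0026,0],[0,0,4],-0.2],[[0.0028,-0.0026,0],[0,0,4],-0.2],[[0.0031,-0.0022,0],[0,0,4],-0.2],[[0.0031,-0.0022,0],[0,0,4],-0.2],[[0.0034,-0.0018,0],[0,0,4],-0.2],[[0.0034,-0.0018,0],[0,0,4],-0.2]]'
python3 -m crank '[[[0.0036,-0.0013,0],[0,0,4],-0.2],[[0.0036,-0.0013,0],[0,0,4],-0.2],[[0.0019,-0.0005,0],[0,0,2],-0.2],[[0.0019,-0.0004,0],[0,0,2],-0.2]]'
python3 - <<'E'
from h import *
for n in("top","side"):
    p,d=imaging.snapshot(n);cv2.imwrite(f"pics/{n}1.png",p);np.save(f"{n}1.npy",d)
E
```

```text
clock: 4.3
tool_pos: [0.5771, 0.1621, 0.2734]
orientation: [-179.9, 0.1, -113.3]
force: [-1.9, 1.5, 0.6]
opening: 0.0348
gripper_force: 0.5
clock: 4.7
tool_pos: [0.588, 0.1585, 0.2734]
orientation: [-179.9, 0.1, -101.4]
force: [-0.9, 0.8, -0.1]
opening: 0.0354
gripper_force: 0.4
```

View pics/side1.png

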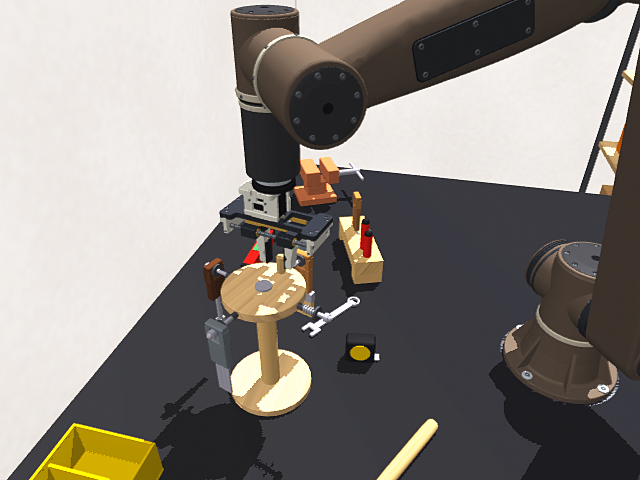

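The rotor has turned. The knob is at (281,263) between the fingers and the empty peg now points right at (330,312). I'll go on in small typed steps, checking the force between them.

```bash
cat > chk.py <<'E'
import sys,numpy as np
from plant import ctrl
o=ctrl.get_obs();f=o["force"];print(o["clock"],o["tool_pos"].round(4),f.round(1),o["orientation"].round(1)[2])
sys.exit(np.hypot(f[0],f[1])>float(sys.argv[1]))
E
C="python3 chk.py 4"
python3 -m crank '[[[0.001,-0.0002,0],[0,0,1],-0.2],[[0.001,-0.0002,0],[0,0,1],-0.2]]' >/dev/null&& $C &&
python3 -m crank '[[[0.001,-0.0002,0],[0,0,1],-0.2],[[0.001,-0.0002,0],[0,0,1],-0.2]]' >/dev/null&& $C &&
python3 -m crank '[[[0.001,-0.0001,0],[0,0,1],-0.2],[[0.001,-0.0001,0],[0,0,1],-0.2]]' >/dev/null&& $C &&
python3 -m crank '[[[0.001,-0.0001,0],[0,0,1],-0.2],[[0.001,-0.0001,0],[0,0,1],-0.2]]' >/dev/null&& $C &&
python3 -m crank '[[[0.001,0,0],[0,0,1],-0.2],[[0.001,0,0],[0,0,1],-0.2]]' >/dev/null&& $C &&
python3 -m crank '[[[0.001,0,0],[0,0,1],-0.2],[[0.001,0,0],[0,0,1],-0.2]]' >/dev/null&& $C &&
python3 -m crank '[[[0.001,0.0001,0],[0,0,1],-0.2],[[0.001,0.0001,0],[0,0,1],-0.2]]' >/dev/null&& $C &&
python3 -m crank '[[[0.001,0.0001,0],[0,0,1],-0.2],[[0.001,0.0001,0],[0,0,1],-0.2]]' >/dev/null&& $C &&
python3 -m crank '[[[0.001,0.0002,0],[0,0,1],-0.2],[[0.001,0.0002,0],[0,0,1],-0.2]]' >/dev/null&& $C &&
python3 -m crank '[[[0.001,0.0002,0],[0,0,1],-0.2],[[0.001,0.0002,0],[0,0,1],-0.2]]' >/dev/null&& $C
```

```text
5.0 [0.5895 0.1581 0.2723] [-0.7 -1.   1.7] -99.5False
```

```bash
sed -i 's/sys.exit(\(.*\))$/sys.exit(int(\1))/' chk.py
C="python3 chk.py 4"
python3 -m crank '[[[0.001,-0.0002,0],[0,0,1],-0.2],[[0.001,-0.0002,0],[0,0,1],-0.2]]' >/dev/null&& $C &&
python3 -m crank '[[[0.001,-0.0001,0],[0,0,1],-0.2],[[0.001,-0.0001,0],[0,0,1],-0.2]]' >/dev/null&& $C &&
python3 -m crank '[[[0.001,-0.0001,0],[0,0,1],-0.2],[[0.001,-0.0001,0],[0,0,1],-0.2]]' >/dev/null&& $C &&
python3 -m crank '[[[0.001,0,0],[0,0,1],-0.2],[[0.001,0,0],[0,0,1],-0.2]]' >/dev/null&& $C &&
python3 -m crank '[[[0.001,0,0],[0,0,1],-0.2],[[0.001,0,0],[0,0,1],-0.2]]' >/dev/null&& $C &&
python3 -m crank '[[[0.001,0.0001,0],[0,0,1],-0.2],[[0.001,0.0001,0],[0,0,1],-0.2]]' >/dev/null&& $C &&
python3 -m crank '[[[0.001,0.0001,0],[0,0,1],-0.2],[[0.001,0.0001,0],[0,0,1],-0.2]]' >/dev/null&& $C &&
python3 -m crank '[[[0.001,0.0002,0],[0,0,1],-0.2],[[0.001,0.0002,0],[0,0,1],-0.2]]' >/dev/null&& $C &&
python3 -m crank '[[[0.001,0.0002,0],[0,0,1],-0.2],[[0.001,0.0002,0],[0,0,1],-0.2]]' >/dev/null&& $C
```

```text
5.2 [0.5915 0.1577 0.2717] [-1.6  0.2  1.1] -97.4
5.4 [0.5936 0.1575 0.2715] [-0.8  0.8  0.5] -95.4
5.6 [0.5956 0.1574 0.2715] [-0.7  0.6  0.7] -93.4
5.8 [0.5976 0.1574 0.2715] [-0.9  0.8 -0.1] -91.4
6.0 [0.5996 0.1574 0.2715] [-0.9  0.5  0.3] -89.4
6.2 [0.6016 0.1575 0.2716] [-0.7  0.2  0.7] -87.4
6.4 [0.6036 0.1577 0.2716] [-1.7 -0.5  1.2] -85.4
6.6 [0.605  0.158  0.2714] [-3.4 -0.5  2.4] -83.4
6.8 [0.6064 0.1583 0.2713] [-7.7 -0.6  4.8] -81.4
```

```bash
python3 -m crank '[[[0.001,0.0002,0],[0,0,0],-0.2],[[0.0005,0.0001,0],[0,0,0],-0.2],[[0,0,0],[0,0,0],-0.2]]'; python3 chk.py 4; python3 -m crank '[[[0,0,0],[0,0,0],-0.2],[[0,0,0],[0,0,0],-0.2]]'
```

```text
clock: 7.1
tool_pos: [0.6072, 0.1582, 0.2713]
orientation: [179.8, -0.0, -81.5]
force: [-8.4, -2.6, 3.6]
opening: 0.0353
gripper_force: 4.8
7.1 [0.6072 0.1582 0.2713] [-8.4 -2.6  3.6] -81.5
clock: 7.3
tool_pos: [0.6072, 0.1582, 0.2713]
orientation: [179.8, -0.0, -81.5]
force: [-10.0, -1.0, 3.6]
opening: 0.0352
gripper_force: 4.7
```

```bash
python3 -m crank '[[[0.0005,0.0001,0],[0,0,0],-0.2],[[0,0,0],[0,0,0],-0.2],[[0,0,0],[0,0,0],-0.2]]'; python3 chk.py 4; python3 -m crank '[[[-0.003,-0.0004,0],[0,0,0],-0.2],[[-0.004,-0.0004,0],[0,0,0],-0.2],[[-0.003,-0.0004,0],[0,0,0],-0.2],[[0,0,0],[0,0,0],-0.2],[[0,0,0.015],[0,0,0],-0.2],[[0,0,0.025],[0,0,0],-0.2],[[0,0,0.03],[0,0,0],-0.2],[[0,0,0.03],[0,0,0],-0.2]]' 
python3 -m crank '[[[-0.007,-0.045,0],[0,0,-7],0.4],[[-0.007,-0.045,0],[0,0,-7],0.4],[[-0.007,-0.045,0],[0,0,-7],0.4],[[-0.007,-0.045,0],[0,0,-7],0.4],[[-0.007,-0.045,0],[0,0,-7],0.4],[[-0.007,-0.045,0],[0,0,-7],0.4],[[-0.007,-0.045,0],[0,0,-7],0.4],[[-0.007,-0.045,0],[0,0,-7],0.4],[[-0.007,-0.045,0],[0,0,-7],0.4],[[-0.007,-0.045,0],[0,0,-7],0.4],[[-0.007,-0.045,0],[0,0,-6.3],0.4],[[0,0,0],[0,0,0],0.6]]'
python3 - <<'E'
from h import *
for n in("top","side"):
    p,d=imaging.snapshot(n);cv2.imwrite(f"pics/{n}2.png",p);np.save(f"{n}2.npy",d)
    P=cloud(n,d);x,y,z=P[...,0],P[...,1],P[...,2];ok=d>0
    c=np.array([.597,.2165])
    for _ in range(5):
        q=(ok&(abs(z-.259)<.005)&(np.hypot(x-c[0],y-c[1])<.084))
        h=cv2.convexHull(P[q][:,:2].astype(np.float32)); e=cv2.fitEllipse(h); c=np.array(e[0])
    print(n,"disc",e)
    r=np.hypot(x-c[0],y-c[1])
    kt=ok&(z>.285)&(z<.302)&(r<.075);k=(P[kt].max(0)+P[kt].min(0))/2
    print("knob",k,np.hypot(*(k[:2]-c)),np.degrees(np.arctan2(*(k[:2]-c)[::-1])))
    a=np.arctan2(y-c[1],x-c[0]);
    for t in (-175,-85,5,95):
        w=np.abs((np.degrees(a)-t+180)%360-180)<25
        for lo,hi in((.086,.106),(.13,.15)):
            b=ok&w&(r>lo)&(r<hi)&(abs(z-.25)<.01)
            if b.sum()>3: m=P[b].mean(0); print(t,lo,b.sum(),m.round(4),np.degrees(np.arctan2(m[1]-c[1],m[0]-c[0])).round(2), np.ptp(P[b],0).round(4),r[b].max().round(4))
E
```

```text
clock: 7.6
tool_pos: [0.6075, 0.1582, 0.2713]
orientation: [179.8, -0.1, -81.5]
force: [-10.2, -2.3, 5.2]
opening: 0.0352
gripper_force: 5.1
7.6 [0.6075 0.1582 0.2713] [-10.2  -2.3   5.2] -81.5
clock: 8.4
tool_pos: [0.5997, 0.1577, 0.3725]
orientation: [-180.0, -0.0, -81.5]
force: [0.5, 0.6, -0.0]
opening: 0.0354
gripper_force: 0.0
clock: 9.6
tool_pos: [0.5213, -0.3418, 0.3706]
orientation: [-180.0, -0.1, -158.3]
force: [0.5, 0.4, -0.9]
opening: 0.0654
gripper_force: 0.0
top disc ((0.5956738591194153, 0.21435153484344482), (0.15793411433696747, 0.15957047045230865), 108.92208862304688)
knob [0.59165471 0.15859965 0.29307826] 0.05589656912474015 -94.12331530046879
-175 0.086 41 [0.4997 0.2209 0.2539] 176.12 [0.0191 0.0145 0.0106] 0.1058
-175 0.13 35 [0.4584 0.2237 0.2549] 176.1 [0.0141 0.0145 0.0102] 0.1446
-85 0.086 32 [0.5896 0.1198 0.2537] -93.68 [0.0106 0.0189 0.0123] 0.1057
-85 0.13 48 [0.585  0.0779 0.2543] -94.47 [0.0405 0.018  0.0197] 0.1453
5 0.086 32 [0.6912 0.2065 0.253 ] -4.7 [0.0195 0.0102 0.0161] 0.1056
5 0.13 31 [0.733  0.2019 0.2551] -5.18 [0.0184 0.0389 0.0115] 0.1464
[... 209 characters left out ...]
6629486, 0.16092711687088013), 61.48545837402344)
knob [0.59216086 0.16164481 0.29130826] 0.05383840576028326 -95.42709546824022
-175 0.086 82 [0.5019 0.2246 0.2532] 174.38 [0.0202 0.0144 0.0145] 0.1059
-175 0.13 71 [0.4593 0.2286 0.2541] 174.46 [0.017  0.014  0.0151] 0.1476
-85 0.086 24 [0.5884 0.119  0.2541] -95.28 [0.0088 0.0182 0.0061] 0.1049
-85 0.13 10 [0.5695 0.0838 0.2484] -101.93 [0.0178 0.0131 0.0181] 0.1412
5 0.086 40 [0.6928 0.2101 0.2532] -3.1 [0.0193 0.009  0.0087] 0.1057
5 0.13 31 [0.7336 0.2154 0.2536] 0.06 [0.0158 0.0255 0.016 ] 0.1462
95 0.086 52 [0.6026 0.3086 0.2538] 86.73 [0.0113 0.0179 0.0145] 0.1039
95 0.13 210 [0.6049 0.3505 0.2525] 86.78 [0.0416 0.0176 0.0198] 0.1469
```

View pics/side2.png

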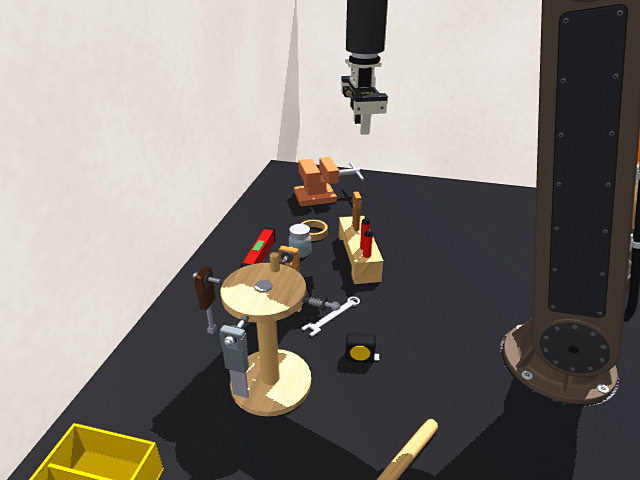

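The empty peg at (325,303) now points at the robot, at about 175.7°. The gripper hangs over the scraper, so I'll grasp it.

```bash
python3 -m crank '[[[0,0.004,-0.04],[0,0,0.5],0.6],[[0,0,-0.045],[0,0,0],0.6],[[0,0,-0.045],[0,0,0],0.6],[[0,0,-0.04],[0,0,0],0.6],[[0,0,-0.03],[0,0,0],0.6],[[0,0,-0.02],[0,0,0],0.6],[[0,0,-0.0195],[0,0,0],0.6],[[0,0,0],[0,0,0],0.6],[[0,0,0],[0,0,0],0.6]]'
python3 - <<'E'
from h import *
for n in("top","side"):
    p,d=imaging.snapshot(n);cv2.imwrite(f"pics/{n}3.png",p);np.save(f"{n}3.npy",d)
u,v=proj("side",[.5217,-.3375,.15]).astype(int);p=cv2.imread("pics/side3.png")
cv2.imwrite("pics/c3.png",cv2.resize(p[v-60:v+60,u-60:u+60],None,fx=4.5,fy=4.5))
E
```

```text
clock: 10.6
tool_pos: [0.5232, -0.3326, 0.1327]
orientation: [-180.0, -0.0, -157.2]
force: [-0.1, 0.4, 1.0]
opening: 0.0699
gripper_force: 0.0
```

View pics/c3.png

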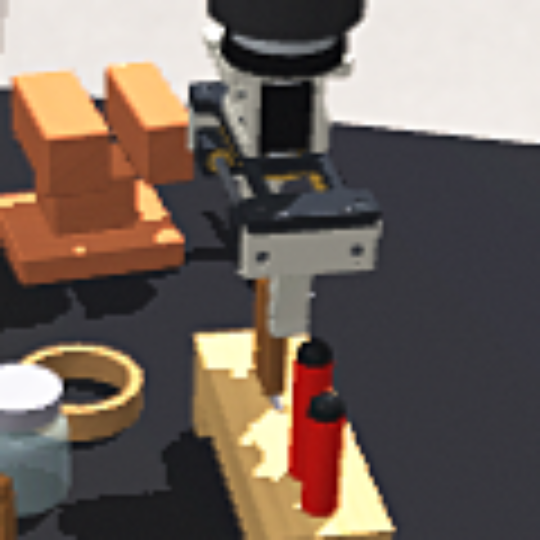

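The crop shows the near finger at (293,300) in front of the handle (257-287, 330). The handle's broad face is visible on the left. I'll check the centring numerically.

```bash
python3 - <<'E'
from h import *
o=ctrl.get_obs();t=o["tool_pos"];print(t)
a=np.radians(22.2);ex=np.array([np.cos(a),np.sin(a)]);ey=np.array([-np.sin(a),np.cos(a)])
for n in("side",):
    for f in("0","3"):
        d=np.load(n+f+".npy");P=cloud(n,d);w=P[...,:2]-t[:2];X=w@ex;Y=w@ey;z=P[...,2]
        for nm,lo,hi in(("handle",.09,.125),("finger",.137,.16)):
            b=(d>0)&(z>lo)&(z<hi)&(abs(X)<.03)&(abs(Y)<.07)
            if b.sum():print(f,nm,b.sum(),"X",np.percentile(X[b],[2,50,98]).round(4),"Y",np.percentile(Y[b],[2,50,98]).round(4))
d=np.load("top0.npy");P=cloud("top",d);b=(d>0)&(P[...,2]>.172)&(P[...,2]<.19)&(P[...,1]<-.3)&(P[...,0]<.6);w=P[...,:2][b]-t[:2]
print("top handle",b.sum(),(w@ex).min(),(w@ex).max(),(w@ey).min(),(w@ey).max())
E
```

```text
[ 0.52361614 -0.33305586  0.13364536]
0 handle 82 X [-0.0111  0.0009  0.0048] Y [-0.0161  0.0131  0.0184]
0 finger 60 X [-0.0111  0.0013  0.0048] Y [-0.0204  0.0125  0.0189]
3 handle 68 X [-0.0107  0.0024  0.0049] Y [-0.0158  0.0124  0.018 ]
3 finger 74 X [-0.0125  0.0013  0.0095] Y [-0.0176  0.0497  0.0545]
top handle 109 -0.012125775289380109 0.003721783089250152 -0.024425815657868048 0.015387768548684082
```

```bash
python3 -m crank '[[[-0.0017,-0.004,-0.0025],[0,0,-0.5],0.6],[[0,0,0],[0,0,0],0.2],[[0,0,0],[0,0,0],-0.2],[[0,0,0],[0,0,0],-0.4],[[0,0,0],[0,0,0],-0.6],[[0,0,0],[0,0,0],-0.6],[[0,0,0],[0,0,0],-0.6]]'; python3 -m crank '[[[0,0,0],[0,0,0],-1],[[0,0,0],[0,0,0],-1]]'
```

```text
clock: 11.4
tool_pos: [0.5209, -0.3373, 0.1297]
orientation: [-180.0, 0.0, -157.8]
force: [-0.1, -0.4, 0.7]
opening: 0.0396
gripper_force: 30.0
clock: 11.6
tool_pos: [0.5209, -0.3373, 0.1297]
orientation: [-180.0, 0.0, -157.8]
force: [-0.3, -1.3, 1.1]
opening: 0.0397
gripper_force: 30.0
```

```bash
python3 -m crank '[[[0,0,0.01],[0,0,0],-1],[[0,0,0.02],[0,0,0],-1],[[0,0,0.03],[0,0,0],-1],[[0,0,0.045],[0,0,0],-1],[[0,0,0.045],[0,0,0],-1],[[0,0,0.04],[0,0,0],-1],[[0,0,0],[0,0,0],-1]]'
python3 -m crank '[[[-0.004,0.025,0],[0,0,-2.2],-1],[[-0.0087,0.047,0],[0,0,-2.2],-1],[[-0.0087,0.047,0],[0,0,-2.2],-1],[[-0.0087,0.047,0],[0,0,-2.2],-1],[[-0.0087,0.047,0],[0,0,-2.2],-1],[[-0.0087,0.047,0],[0,0,-2.2],-1],[[-0.0087,0.047,0],[0,0,-2.2],-1],[[-0.0087,0.047,0],[0,0,-2.2],-1],[[-0.0087,0.047,0],[0,0,-2.2],-1],[[-0.0087,0.047,0],[0,0,-2.2],-1],[[-0.0087,0.047,0],[0,0,-2.2],-1],[[-0.0087,0.047,0],[0,0,-2.2],-1]]'
python3 -m crank '[[[-0.005,0.025,-0.02],[0,0,0],-1],[[0,0,-0.025],[0,0,0],-1],[[0,0,-0.025],[0,0,0],-1],[[0,0,-0.02],[0,0,0],-1],[[0,0,0],[0,0,0],-1],[[0,0,0],[0,0,0],-1],[[0,0,0],[0,0,0],-1]]'
python3 - <<'E'
from h import *
for n in("top","side"):
    p,d=imaging.snapshot(n);cv2.imwrite(f"pics/{n}4.png",p);np.save(f"{n}4.npy",d)
a=[]
for n in("top","side"):
    u,v=proj(n,[.44,.225,.25]).astype(int);p=cv2.imread(f"pics/{n}4.png")
    a.append(cv2.resize(p[v-50:v+50,u-50:u+50],None,fx=4,fy=4));print(n,u-50,v-50)
cv2.imwrite("pics/c4.png",np.hstack(a));o=ctrl.get_obs();print(o["tool_pos"],o["orientation"],o["force"],o["joint_pos"].round(0))
E
```

```text
clock: 12.3
tool_pos: [0.5225, -0.3384, 0.3271]
orientation: [-179.6, 0.4, -157.8]
force: [0.2, -0.2, -0.8]
opening: 0.0396
gripper_force: 30.0
clock: 13.5
tool_pos: [0.4197, 0.2064, 0.3199]
orientation: [180.0, -0.0, 175.7]
force: [1.9, 1.0, -1.1]
opening: 0.04
gripper_force: 30.0
clock: 14.2
tool_pos: [0.4166, 0.2302, 0.2309]
orientation: [179.9, 0.1, 175.8]
force: [-0.2, 0.2, -1.7]
opening: 0.0395
gripper_force: 30.0
top 160 231
side 296 257
[0.41655589 0.23012715 0.23080129] [1.79907852e+02 7.20986884e-02 1.75787224e+02] [-0.63042842  0.81607571 -2.18435657] [  53.    1.  -23.    0.  -65. -147.]
```

View pics/c4.png

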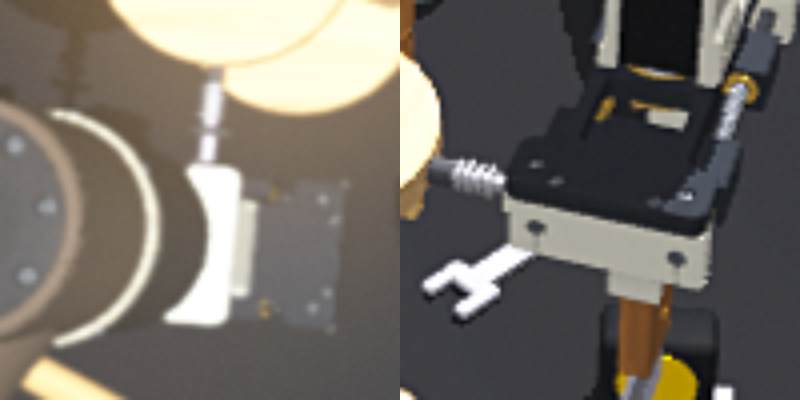

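The view shows the gripper holding the handle. In the left panel the peg is at (208,110), running into the gripper's outline. In the right panel the peg is at (480,178) and the handle at (640,330). I'll measure the handle against the peg line in the side camera's frame.

```bash
python3 - <<'E'
from h import *
t=np.array([.41656,.23013]);g=np.radians(175.75);ex=-np.array([np.cos(g),np.sin(g)]);ey=np.array([-ex[1],ex[0]])
for n in("side","top"):
    d=np.load(n+"4.npy");P=cloud(n,d);w=P[...,:2]-t;X=w@ex;Y=w@ey;z=P[...,2]
    for lo,hi in((.10,.15),(.16,.18),(.18,.205),(.205,.225),(.235,.265),(.265,.285)):
        b=(d>0)&(z>lo)&(z<hi)&(abs(X)<.035)&(abs(Y)<.075)
        if b.sum()>5:print(n,lo,b.sum(),"X",np.percentile(X[b],[2,25,50,75,98]).round(4),"Y",np.percentile(Y[b],[2,25,50,75,98]).round(4))
    d=np.load(n+"2.npy");P=cloud(n,d);w=P[...,:2]-t;X=w@ex;Y=w@ey;z=P[...,2]
    for nm,lo,hi in(("nosecap",.025,.06),("rod",.07,.09)):
        b=(d>0)&(z>.236)&(z<.266)&(X>lo)&(X<hi)&(abs(Y)<.02)
        print(n,nm,b.sum(),"X",P[b].shape and np.percentile(X[b],[0,50,100]).round(4),"Y",np.percentile(Y[b],[0,25,50,75,100]).round(4),"z",np.percentile(z[b],[0,50,100]).round(4))
    for c in((.5972,.2157),(.5958,.2140)):
        q=np.array(c)-t;print("axis",c,q@ex,q@ey)
E
```

```text
side 0.1 93 X [-0.0009 -0.0005 -0.0003 -0.0001  0.0023] Y [-0.0342 -0.0085  0.0095  0.0272  0.0353]
side 0.16 63 X [-0.007  -0.0025 -0.0002  0.0014  0.0061] Y [-0.0137  0.0176  0.0202  0.0291  0.0343]
side 0.18 125 X [-0.0074 -0.0067 -0.0035  0.0023  0.0077] Y [-0.0133  0.0123  0.0179  0.019   0.0205]
side 0.205 64 X [-0.0071 -0.0048 -0.0008  0.0042  0.0083] Y [-0.0029  0.017   0.0183  0.019   0.02  ]
side 0.235 79 X [-0.012  -0.0075 -0.0012  0.0045  0.01  ] Y [0.0309 0.034  0.0349 0.0356 0.037 ]
side 0.265 6 X [-0.0022  0.0015  0.0038  0.0061  0.0101] Y [-0.0275 -0.0269 -0.026  -0.0255 -0.0251]
side nosecap 93 X [0.0338 0.0447 0.0599] Y [-0.0074 -0.0005  0.0018  0.0034  0.0067] z [0.2443 0.2545 0.2605]
side rod 85 X [0.0704 0.0798 0.0899] Y [-0.0079 -0.0011  0.0013  0.0033  0.0065] z [0.2439 0.2538 0.2602]
axis (0.5972, 0.2157) 0.1812126589498907 -0.0010033625020886717
axis (0.5958, 0.214) 0.1799424931240836 -0.002802439703031359
top nosecap 53 X [0.0352 0.0447 0.0586] Y [-0.0103 -0.0058 -0.0037 -0.0007  0.0046] z [0.2488 0.2551 0.2625]
top rod 42 X [0.07   0.0795 0.0894] Y [-0.0103 -0.0061 -0.0038 -0.001   0.0042] z [0.2475 0.254  0.2609]
axis (0.5972, 0.2157) 0.1812126589498907 -0.0010033625020886717
axis (0.5958, 0.214) 0.1799424931240836 -0.002802439703031359
```

```bash
C="python3 chk.py 3"
python3 -m crank '[[[0,-0.0007,-0.004],[0,0,0],-1],[[0,0,-0.004],[0,0,0],-1],[[0,0,0],[0,0,0],-1],[[0.006,-0.0004,0],[0,0,0],-1],[[0.006,-0.0004,0],[0,0,0],-1],[[0.006,-0.0005,0],[0,0,0],-1],[[0.004,-0.0003,0],[0,0,0],-1],[[0,0,0],[0,0,0],-1]]'; $C &&
python3 -m crank '[[[0.003,-0.0002,0],[0,0,0],-1],[[0.003,-0.0002,0],[0,0,0],-1]]' >/dev/null && $C &&
python3 -m crank '[[[0.003,-0.0002,0],[0,0,0],-1],[[0.003,-0.0003,0],[0,0,0],-1]]' >/dev/null && $C &&
python3 -m crank '[[[0.003,-0.0002,0],[0,0,0],-1],[[0.003,-0.0002,0],[0,0,0],-1]]' >/dev/null && $C &&
python3 -m crank '[[[0.003,-0.0002,0],[0,0,0],-1],[[0.003,-0.0003,0],[0,0,0],-1]]' >/dev/null && $C &&
python3 -m crank '[[[0.003,-0.0002,0],[0,0,0],-1],[[0.001,-0.0001,0],[0,0,0],-1]]' >/dev/null && $C
```

```text
clock: 15.1
tool_pos: [0.4387, 0.2274, 0.2214]
orientation: [-180.0, -0.0, 175.8]
force: [0.1, -0.9, -0.9]
opening: 0.0401
gripper_force: 30.0
15.1 [0.4387 0.2274 0.2214] [ 0.1 -0.9 -0.9] 175.8
15.3 [0.4442 0.227  0.2216] [ 0.1  0.2 -1.6] 175.8
15.5 [0.4503 0.2266 0.2216] [-0.4  0.8 -1.3] 175.8
15.7 [0.4564 0.2262 0.2216] [-0.4 -0.4 -2.1] 175.8
15.9 [0.4623 0.2256 0.2215] [ 0.4  0.2 -1. ] 175.8
16.1 [0.4664 0.2254 0.2215] [-0.3 -0.  -1.9] 175.8
```

```bash
C="python3 chk.py 4.5"
python3 -m crank '[[[0.001,0,0],[0,0,0],-1],[[0.001,-0.0001,0],[0,0,0],-1],[[0,0,0],[0,0,0],-1]]' >/dev/null && $C &&
python3 -m crank '[[[0.001,0,0],[0,0,0],-1],[[0.001,-0.0001,0],[0,0,0],-1],[[0,0,0],[0,0,0],-1]]' >/dev/null && $C &&
python3 -m crank '[[[0.001,0,0],[0,0,0],-1],[[0,0,0],[0,0,0],-1],[[0,0,0],[0,0,0],-1]]' >/dev/null && $C &&
python3 -m crank '[[[0.001,0,0],[0,0,0],-1],[[0,0,0],[0,0,0],-1],[[0,0,0],[0,0,0],-1]]' >/dev/null && $C &&
python3 -m crank '[[[0.001,0,0],[0,0,0],-1],[[0,0,0],[0,0,0],-1],[[0,0,0],[0,0,0],-1]]' >/dev/null && $C 
python3 -m crank '[[[0,0,0],[0,0,0],-1]]'
```

```text
16.4 [0.4681 0.2253 0.2216] [-0.6  0.5 -1.5] 175.8
16.7 [0.4698 0.2251 0.2214] [-2.2 -1.1  0.2] 175.8
17.0 [0.4709 0.2251 0.2215] [-3.1 -0.   0.1] 175.8
17.3 [0.4719 0.2251 0.2214] [-3.9  0.4  0.9] 175.8
17.6 [0.4729 0.2251 0.2214] [-4.   0.3 -0.2] 175.8
clock: 17.7
tool_pos: [0.4729, 0.2251, 0.2215]
orientation: [-180.0, -0.0, 175.8]
force: [-5.2, -0.0, 0.3]
opening: 0.0395
gripper_force: 30.0
```

```bash
C="python3 - "
chk='from plant import ctrl
import sys
o=ctrl.get_obs();f=o["force"];print(o["tool_pos"].round(4),f.round(1));sys.exit(int(f[2]>5 or abs(f[1])>5 or f[0]<-10))'
echo "$chk">chz.py; C="python3 chz.py"
python3 -m crank '[[[0.0007,0,0],[0,0,0],-1],[[0,0,0],[0,0,0],-1],[[0,0,-0.001],[0,0,0],-1],[[0,0,-0.001],[0,0,0],-1],[[0,0,0],[0,0,0],-1]]' >/dev/null && $C &&
python3 -m crank '[[[0,0,-0.001],[0,0,0],-1],[[0,0,0],[0,0,0],-1]]' >/dev/null && $C &&
python3 -m crank '[[[0,0,-0.001],[0,0,0],-1],[[0,0,0],[0,0,0],-1]]' >/dev/null && $C &&
python3 -m crank '[[[0,0,-0.001],[0,0,0],-1],[[0,0,0],[0,0,0],-1]]' >/dev/null && $C &&
python3 -m crank '[[[0,0,-0.001],[0,0,0],-1],[[0,0,0],[0,0,0],-1]]' >/dev/null && $C &&
python3 -m crank '[[[0,0,-0.0005],[0,0,0],-1],[[0,0,0],[0,0,0],-1]]' >/dev/null && $C &&
python3 -m crank '[[[0,0,-0.0005],[0,0,0],-1],[[0,0,0],[0,0,0],-1]]' >/dev/null && $C &&
python3 -m crank '[[[0,0,-0.0005],[0,0,0],-1],[[0,0,0],[0,0,0],-1]]' >/dev/null && $C
```

```text
[0.4738 0.2252 0.2198] [-5.4 -0.8  3. ]
[0.4738 0.2252 0.2189] [-5.7 -1.2  2.5]
[0.4738 0.2252 0.2179] [-5.4 -0.5  3. ]
[0.4738 0.2253 0.2169] [-5.   1.2  2.3]
[0.4738 0.2252 0.2159] [-5.1  0.8  2.4]
[0.4738 0.2253 0.2154] [-6.7 -0.2  1.8]
[0.4738 0.2253 0.2149] [-4.8  1.2  2.5]
[0.4738 0.2253 0.2144] [-6.8  0.3  2.5]
```

```bash
C="python3 chz.py"
python3 -m crank '[[[0,0,-0.0005],[0,0,0],-1],[[0,0,0],[0,0,0],-1]]' >/dev/null && $C &&
python3 -m crank '[[[0,0,-0.0005],[0,0,0],-1],[[0,0,0],[0,0,0],-1]]' >/dev/null && $C &&
python3 -m crank '[[[0,0,-0.0005],[0,0,0],-1],[[0,0,0],[0,0,0],-1]]' >/dev/null && $C &&
python3 -m crank '[[[0,0,-0.0005],[0,0,0],-1],[[0,0,0],[0,0,0],-1]]' >/dev/null && $C &&
python3 -m crank '[[[0,0,-0.0005],[0,0,0],-1],[[0,0,0],[0,0,0],-1]]' >/dev/null && $C &&
python3 -m crank '[[[0,0,-0.0005],[0,0,0],-1],[[0,0,0],[0,0,0],-1]]' >/dev/null && $C
```

```text
[0.4738 0.2253 0.214 ] [-6.2  0.6  2.1]
[0.4739 0.2253 0.2136] [-6.7  0.1  3. ]
[0.4739 0.2253 0.2132] [-6.3 -0.3  5. ]
[0.4739 0.2254 0.2129] [-7.6  0.2  6.3]
```

```bash
python3 -m crank '[[[0,0,-0.0005],[0,0,0],-1],[[0,0,0],[0,0,0],-1]]' >/dev/null ; python3 chz.py;python3 -m crank '[[[-0.0008,0,0],[0,0,0],-1],[[-0.0007,0,0],[0,0,0],-1],[[0,0,0],[0,0,0],-1]]'
```

```text
[0.4739 0.2254 0.2125] [-8.3 -0.1  7.3]
clock: 20.9
tool_pos: [0.4732, 0.2256, 0.2128]
orientation: [179.9, 0.1, 175.8]
force: [-4.3, -0.5, 5.5]
opening: 0.04
gripper_force: 30.0
```

```bash
python3 -m crank '[[[0,0,0],[0,0,0],0],[[0,0,0],[0,0,0],0.2],[[0,0,0],[0,0,0],0.4],[[0,0,0],[0,0,0],0.4],[[0,0,0],[0,0,0],0.4]]'
python3 -m crank '[[[0,0,0.005],[0,0,0],0.4],[[0,0,0.01],[0,0,0],0.4],[[0,0,0.02],[0,0,0],0.4],[[0,0,0.03],[0,0,0],0.4],[[0,0,0.04],[0,0,0],0.4],[[-0.03,-0.03,0.02],[0,0,0],0.4],[[-0.01,-0.045,0],[0,0,0],0.4],[[0,-0.049,0],[0,0,0],0.4],[[0,-0.049,0],[0,0,0],0.4],[[0,-0.049,0],[0,0,0],0.4],[[0,-0.049,0],[0,0,0],0.4],[[0,-0.04,0],[0,0,0],0.4]]'
python3 - <<'E'
from h import *
a=[]
c=np.array([.4716,.2250]);g=np.radians(175.75);u=np.array([np.cos(g),np.sin(g)]);v=np.array([u[1],-u[0]])
for n in("top","side"):
    p,d=imaging.snapshot(n);cv2.imwrite(f"pics/{n}5.png",p);np.save(f"{n}5.npy",d)
    P=cloud(n,d);w=P[...,:2]-c;X=w@u;Y=w@v;z=P[...,2]
    for lo,hi in((.258,.275),(.17,.23),(.11,.15)):
        b=(d>0)&(z>lo)&(z<hi)&(abs(X)<.02)&(abs(Y)<.05)
        if b.sum():print(n,lo,b.sum(),"X",np.percentile(X[b],[2,50,98]).round(4),"Y",np.percentile(Y[b],[2,50,98]).round(4),"z",np.percentile(z[b],[2,50,98]).round(4))
    cc=np.array([.597,.215]);w=P[...,:2]-cc;r=np.hypot(w[...,0],w[...,1])
    b=(d>0)&(z>.285)&(z<.302)&(r<.075);k=(P[b].max(0)+P[b].min(0))/2;print("knob",k)
    uu,vv=proj(n,[.50,.225,.22]).astype(int)
    a.append(cv2.resize(p[vv-65:vv+65,uu-65:uu+65],(400,400)))
cv2.imwrite("pics/c5.png",np.hstack(a))
E
```

```text
clock: 21.4
tool_pos: [0.4724, 0.2252, 0.2115]
orientation: [-180.0, 0.0, 175.8]
force: [0.2, 0.3, 0.4]
opening: 0.0609
gripper_force: 0.0
clock: 22.6
tool_pos: [0.4318, -0.0881, 0.338]
orientation: [180.0, 0.1, 175.8]
force: [1.5, 0.3, -0.0]
opening: 0.0609
gripper_force: 0.0
top 0.258 149 X [-0.0164 -0.0012  0.0116] Y [-0.0204 -0.0022  0.0171] z [0.2584 0.2631 0.268 ]
top 0.17 38 X [-0.0074  0.0022  0.0073] Y [-0.0218 -0.0206  0.0004] z [0.1734 0.2029 0.2282]
knob [0.59221702 0.15917115 0.29379952]
side 0.258 182 X [-0.0123 -0.0004  0.0108] Y [-0.0183  0.0023  0.0196] z [0.2584 0.2636 0.2663]
side 0.17 338 X [-0.0066  0.0048  0.0074] Y [-0.0167  0.0176  0.0209] z [0.1709 0.2018 0.2294]
side 0.11 139 X [-0.0012  0.0001  0.0008] Y [-0.0312  0.0137  0.0353] z [0.1118 0.1274 0.1475]
knob [0.59280813 0.16102951 0.29150576]
```

View pics/c5.png

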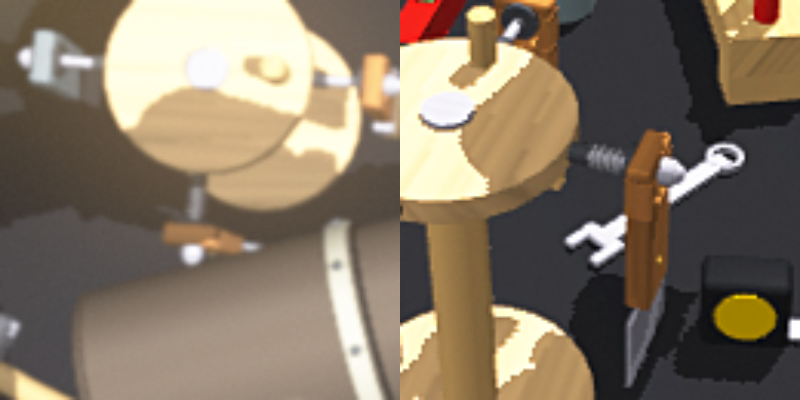

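The scraper hangs upright on the peg: the cap is in front at (672,168) in the right panel, and the handle top is at 0.264 m, as it should be. The knob is within 1 mm of where the turn left it, and the gripper is clear.

```bash
python3 -m crank '[[[0,0,0],[0,0,0],0.4],[[0,0,0],[0,0,0],0.4],[[0,0,0],[0,0,0],0.4]]' && python3 -c "from plant import close_job;print(close_job())"
```

```text
clock: 23.0
tool_pos: [0.4325, -0.0849, 0.3368]
orientation: [180.0, 0.0, 175.9]
force: [0.4, 0.4, 0.0]
opening: 0.0613
gripper_force: 0.0
the job is handed in; nothing more can be done
None
```

The job is handed in at 23 s: I turned the carousel onto its stop with about 10 N, and the scraper hangs upright behind the cap with its slot resting on the rod; it was let go and the arm is clear (the hand-in returned no verdict).

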